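# Put away two thread inserts and load the third into the press die

### The arm

A 6-joint arm with a two-finger parallel gripper is mounted at the origin on the work surface. World frame = base frame: x ahead of the robot, y to its left, z up, the work surface at z = 0. Lengths are in m, angles in degrees, forces in N, time in s.
With the tool pointing down it reaches from about 0.3 to 0.75 m from the base axis. Payload 8.5 kg.
Tool frame: the origin (TCP) lies at the very end of the fingers, on their centre line; the grasp point (between the pads) lies 19 mm behind it; z points along the fingers, y is the line along which they close (so a half turn about z gives the same grasp; the last joint's range is limited). The gripper opens to 85 mm and grips with 20 to 120 N. Pads are 22 mm wide; open, the fingers measure 114 mm over their backs; the gripper's body (76 mm by 85 mm) begins 54 mm behind the grasp point. The pads swing forward as they close: fully open they stand 13 mm farther back than shut.
Start: joints at [51.721, 21.807, 74.336, -0, 83.858, -12.336], TCP at [0.241, 0.495, 0.231] pointing down, gripper open.
Joint ranges: [-178.18, 178.18], [-50.72, 133.34], [12.68, 142.11], [-81.47, 261.47], [9.98, 163.14], [-165.26, 165.26]. Speed limits (degrees/s): [136.94, 136.94, 180, 180, 180, 180].

### API

Orientations are given as a 3x3 rotation matrix whose columns are the frame's x, y, z axes.
In Python, from rig import * gives the robot as it stands. The module is installed in compiled form; this text tells all that it offers.
- The arm moves only by the shell command python3 -m pendant 'ROWS' [OPENING] [FORCE]. ROWS is JSON, a list of rows, each a list of 2 entries, a list of its own where there are three numbers: the shift along the tool's x, y, z as a fraction of full scale, then the turn, a rotation vector about the tool's x, y, z as a fraction of full scale. A call has 1 to 8 rows; each row shifts and turns the commanded pose from where the row before left it, along the tool's axes as they then stand; what a row does not reach is not made up. Full scale, the value 1, is 40 mm for a shift and 5 degrees for a turn. A row lasts 1/8 s, in which the tool goes at most 62.5 mm and 10.7 degrees, less where a joint would pass 70% of its speed; a pose out of reach is approached as far as the arm can. A call with a number of a shift or a turn outside -1 to 1 is refused whole. A call with a gripper value outside its range is refused whole. OPENING is the opening, from 0 (shut) to 1 (fully open), set as the call begins (- or left out, the last holds). The fingers move at their own pace and stop on an object; FORCE is the grip in N (left out, the last holds). Time passes only in rows, so rows that do not move let the fingers close. It gives the time, the measured TCP pose, the force, the opening and the grip force at its end, in the units of the state.
- observe(): the state, without advancing time (a new reading comes with each control period).
- get_image(name): name is "scene" or "top" or "wrist"; returns a dict with "img" (420x560x3 uint8, blue, green, red), "range_z" (420x560 float32, m along the optical axis (not along the pixel's ray), 0 where there is no reading), "camera_matrix" (3x3 intrinsics, pixels), "eye" and "rotation" of the camera in the world. Camera axes: x right, y down, z forward; pixel columns grow to the right and rows downward; lengths in m; the calibration is good to about 2 mm. A picture is of the moment at which its call begins.
- close_job(): hands the job in; it is judged then, once.
Trained networks look in the newest picture that a camera, given by its name, has taken for a name from the list of things; names that differ only in an ending like _2 or _b are one class to them, and where a whole thing is asked for, a point or a joint stands for the part that bears it (a point fixed in the world has none). Each returns a list of dicts, best first, with "conf" (0 to 1); they miss things now and then, are a little off and sometimes report something else, mostly with a low value. They report only what shows in the picture. A call takes as long as a camera call. They do not tell look-alikes from the thing itself.
- regions_of(camera, query): "mask" (420x560 bool, what is visible of it).
- landmark_of(camera, query): "point" ([x, y, z] in m, in world coordinates, good to about 4 mm: a listed point, or the origin of a listed thing).
The state is a dict: "time_s": time; "q": joint angles; "qvel": joint speeds; "joint_efforts": joint torques, N m; "position": TCP position; "tool_rot": TCP orientation; "ft_force": force on the tool from outside, world axes, zero at the start; "wrist_torque": the same for the moment, N m; "grip_width": finger opening in m; "gripper_force": force on a finger pad.
Only numpy, scipy, OpenCV 4.12 (cv2) and the standard library are available. Lean on these libraries where they do the work, as an engineer would, in place of code of your own. Each camera call takes 0.05 s, during which the arm holds its last target. There are 200 camera calls.

### The job

Deal with the three brass mic-stand thread inserts (the collared ones) one at a time, in this order: stand the smallest upright in the middle of the round steel dish, then the middle-sized one upright in the middle of the square wooden tray, and last slide the largest, foot down, fully home into the bore of the steel die block so that it is ready for the press. Let go of each before taking the next, and leave the rubber grommet, the green spacer and the chrome housing where they are.

Things in the scene. Friction and masses are not known exactly. Their poses are not given: they have to be found in the camera images.
- insert_small: the smallest of three turned brass thread inserts, loose, standing upright on its foot; 38 mm tall overall. From the bottom up: a round foot 20 mm in diameter and 10 mm long with a 1 mm chamfer at its lower rim, a round collar (flange) 28 mm in diameter and 4 mm thick, then a plain round shank 14 mm in diameter up to the top, to grip it by; the top shows a dark threaded hole. Origin at the centre of the underside of the foot, z up along its axis.
- insert_medium: the middle-sized of three turned brass thread inserts, loose, standing upright on its foot; 48 mm tall overall. From the bottom up: a round foot 24 mm in diameter and 14 mm long with a 1.5 mm chamfer at its lower rim, a round collar (flange) 36 mm in diameter and 5 mm thick, then a plain round shank 22 mm in diameter up to the top, to grip it by; the top shows a dark threaded hole. Origin at the centre of the underside of the foot, z up along its axis.
- insert_large: the largest of three turned brass thread inserts, loose, standing upright on its foot; 58 mm tall overall. From the bottom up: a round foot 32 mm in diameter and 18 mm long with a 3 mm chamfer at its lower rim, a round collar (flange) 46 mm in diameter and 6 mm thick, then a plain round shank 30 mm in diameter up to the top, to grip it by; the top shows a dark threaded hole. Origin at the centre of the underside of the foot, z up along its axis. About 0.13 to 0.25 kg.
- dish: round shallow steel parts dish, fixed to the shelf; outer diameter 84 mm at the rim, 76 mm at the bottom, 12 mm high, wall 3 mm, inner floor 3 mm above the shelf. Origin at the centre of its underside, z up.
- tray: square shallow dark wooden tray, fixed to the shelf; 84 x 84 mm outside, 14 mm high, walls 4 mm, inner floor 4 mm above the shelf. Origin at the centre of its underside, x and y along its sides, z up.
- die: square steel die block of the hand press, fixed to the shelf (the press itself stands at the right of the robot, out of the way); 80 x 80 mm, 30 mm high, with one round blind bore in the middle of its top: 34 mm in diameter, 22 mm deep, with a 3 mm chamfer at the mouth. The 32 mm foot of the largest insert slides into it until its collar rests on the block's top. Origin at the centre of its underside, x and y along its sides, z up.
- grommet: black rubber grommet, a grooved ring 34 mm in outer diameter, 14 mm high, lying flat, loose; to be left alone. Origin at the centre of its underside.
- spacer: green anodized aluminium spacer, a plain tube 24 mm in diameter, 25 mm tall, standing, loose; to be left alone. Origin at the centre of its underside.
- housing: worn chrome microphone capsule housing, a plain stout cylinder 42 mm in diameter and 40 mm tall with a stepped top and a dark band, standing, loose; to be left alone. Origin at the centre of its underside.
Things that resemble listed ones, but are neither listed nor needed, are in the scene too. Leave any purple look-alike of the insert_medium alone.

How it is judged:
By the outcome, as a careful person would: the job done as asked, in the order asked, and still so for the second after the job is handed in, with the robot touching nothing.
It also fails if it takes over 90 s, if anything falls off the work surface, if the arm or the gripper's body presses on something with over 40 N, if the wrist force passes 120 N, or if a joint passes its speed limit or range.

## Working session

There is one attempt and no reset: what is moved stays moved. The work goes in short steps, Python scripts to look and compute and a shell command to move; the robot and the scene stay as the last step left them, time stands still between calls to the robot, and variables do not carry over. Pictures are saved under pics/ and viewed, at most 14 in all, crops included, and the job is handed in when it is done.

```bash
mkdir -p pics; cat > h.py <<'E'
from rig import *
import numpy as np, cv2
def cloud(d):
    K=d["camera_matrix"];z=d["range_z"];v,u=np.mgrid[:420,:560]
    p=np.stack([(u-K[0,2])/K[0,0]*z,(v-K[1,2])/K[1,1]*z,z],-1)
    return p@np.array(d["rotation"]).T+np.array(d["eye"])
E
python3 - <<'E'
from h import *
for c in ["top","scene"]:
    d=get_image(c); cv2.imwrite(f"pics/{c}1.png",d["img"])
    print(c,np.round(d["eye"],3))
    for q in ["insert_small","insert_medium","insert_large","dish","tray","die","grommet","spacer","housing"]:
        print(q,[(np.round(r["point"],3).tolist(),round(r["conf"],2)) for r in landmark_of(c,q)])
o=observe();print(o["time_s"],np.round(o["tool_rot"],3).tolist(),o["position"])
E
```

```text
top [ 0.485 -0.029  0.976]
insert_small [([0.565, -0.191, -0.004], 0.61), ([0.459, 0.275, -0.001], 0.25)]
insert_medium [([0.434, 0.176, 0.001], 0.77), ([0.455, 0.09, 0.003], 0.54), ([0.458, 0.276, 0.001], 0.37)]
insert_large []
dish [([0.448, -0.08, 0.002], 0.97)]
tray [([0.568, -0.366, 0.001], 0.92)]
die [([0.561, 0.013, -0.002], 0.59)]
grommet [([0.457, 0.274, 0.002], 0.46), ([0.56, 0.188, -0.002], 0.46)]
spacer [([0.706, 0.106, 0.001], 0.64)]
housing [([0.435, -0.268, -0.003], 0.61)]
scene [0.834 0.322 0.755]
insert_small [([0.563, -0.192, -0.0], 0.69)]
insert_medium [([0.431, 0.171, 0.001], 0.85), ([0.453, 0.092, 0.004], 0.79)]
insert_large []
dish [([0.566, -0.188, 0.0], 0.45)]
tray [([0.569, -0.366, -0.004], 0.78), ([0.563, -0.19, 0.0], 0.65)]
die [([0.562, 0.015, -0.003], 0.96)]
grommet [([0.456, 0.282, -0.004], 0.52), ([0.706, 0.103, -0.0], 0.18)]
spacer [([0.707, 0.102, 0.001], 0.51)]
housing [([0.435, -0.264, 0.003], 0.77), ([0.565, -0.191, 0.003], 0.19)]
1.0 [[-0.899, 0.437, 0.0], [0.437, 0.899, -0.0], [-0.0, -0.0, -1.0]] [0.24060783 0.4945509  0.23131978]
```

View pics/top1.png

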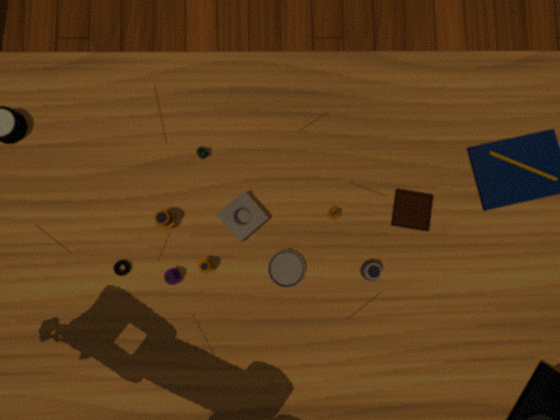

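View pics/scene1.png

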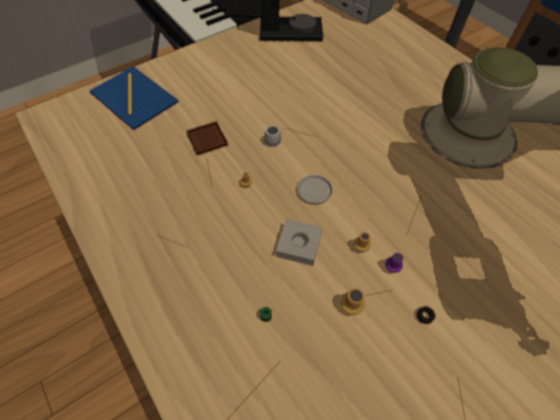

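The top view shows the small insert at (335,212), the brass medium at (205,265) and its purple look-alike at (173,276). The large insert is at (165,218), the dish at (287,268), the die at (243,215) and the tray at (412,210). I'll square the tool to the world axes and go to the small insert.

```bash
python3 -m pendant '[[[0,0,0],[0,0,-1]],[[0,0,0],[0,0,-1]],[[0,0,0],[0,0,-1]],[[0,0,0],[0,0,-1]],[[0,0,0],[0,0,-1]],[[0,0,0],[0,0,-0.19]],[[-0.8,-0.8,0],[0,0,0]],[[-0.8,-0.8,0],[0,0,0]]]' 
python3 -m pendant '[[[-0.5,-1,0],[0,0,0]],[[-0.5,-1,0],[0,0,0]],[[-0.5,-1,0],[0,0,0]],[[-0.5,-1,0],[0,0,0]],[[-0.5,-1,0],[0,0,0]],[[-0.5,-1,0],[0,0,0]],[[-0.5,-1,0],[0,0,0]],[[-0.5,-1,0],[0,0,0]]]' 0.45
python3 -m pendant '[[[-0.5,-1,0],[0,0,0]],[[-0.4,-1,0],[0,0,0]],[[0,-1,0],[0,0,0]],[[0,-1,0],[0,0,0]],[[0,-1,0],[0,0,0]],[[0,-1,0],[0,0,0]],[[0,-1,0],[0,0,0]],[[0,0,0],[0,0,0]]]'
python3 - <<'E'
from h import *
d=get_image("wrist"); cv2.imwrite("pics/w1.png",d["img"])
print(d["eye"],np.round(d["rotation"],3).tolist(),observe()["q"])
P=cloud(d);z=P[...,2];print(np.percentile(z[d["range_z"]>0],[1,50,99]))
for q in ["insert_small","dish"]:
  print(q,[(np.round(r["point"],4).tolist(),round(r["conf"],2)) for r in landmark_of("wrist",q)])
t=get_image("top");P=cloud(t)[210:222,236:250,2];print(np.round(P[::2,::2],3))
E
```

```text
time_s: 2.0
position: [0.3051, 0.4299, 0.2313]
tool_rot: [[-1.0, 0.0, 0.0], [0.0, 1.0, 0.0], [-0.0, 0.0, -1.0]]
ft_force: [-0.1, 0.2, 0.5]
grip_width: 0.0854
gripper_force: 0.0
time_s: 3.0
position: [0.4652, 0.1092, 0.2315]
tool_rot: [[-1.0, 0.001, 0.0], [0.001, 1.0, 0.0], [-0.0, 0.0, -1.0]]
ft_force: [0.2, 1.1, -0.4]
grip_width: 0.0385
gripper_force: 0.0
time_s: 4.0
position: [0.5006, -0.1716, 0.231]
tool_rot: [[-1.0, 0.004, -0.0], [0.004, 1.0, -0.0], [0.0, -0.0, -1.0]]
ft_force: [-0.2, 0.1, -0.1]
grip_width: 0.0384
gripper_force: 0.0
[ 0.43054714 -0.17247329  0.37347392] [[0.005, 0.962, 0.274], [1.0, -0.005, -0.001], [0.0, 0.274, -0.962]] [-3.16203075e+01  1.96801677e+01  7.76998538e+01  1.04185586e-02
  8.26422208e+01 -1.21456583e+02]
[-1.94519449e-03  2.16563801e-04  3.26115336e-01]
insert_small [([0.5647, -0.1901, 0.0005], 0.56), ([0.4446, -0.0817, 0.0015], 0.19)]
dish [([0.448, -0.078, 0.0007], 0.59)]
[[0.026 0.012 0.008 0.009 0.005 0.005 0.026]
 [0.018 0.006 0.004 0.009 0.006 0.007 0.007]
 [0.006 0.007 0.007 0.006 0.006 0.005 0.008]
 [0.01  0.006 0.008 0.007 0.007 0.006 0.008]
 [0.007 0.003 0.007 0.005 0.007 0.008 0.007]
 [0.006 0.004 0.003 0.009 0.004 0.008 0.005]]
```

View pics/w1.png

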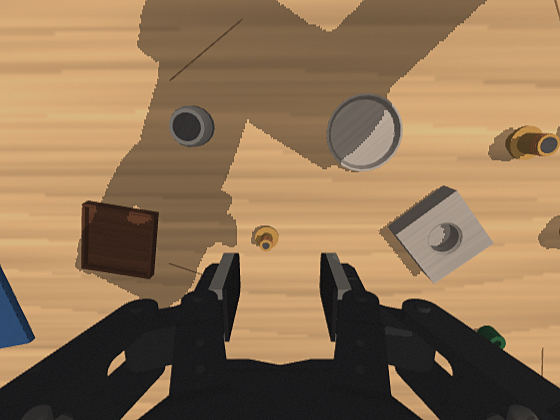

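The wrist view shows the small insert upright at (265,238), the dish at (365,133), the die with an empty bore at (445,237) and the tray at (120,240). Next I'll fit the centres from depth.

```bash
cat >> h.py <<'E'
def fit(P,xy,r,zlo,zhi):
    "centre of the smallest circle round the points in a height band"
    m=(np.hypot(P[...,0]-xy[0],P[...,1]-xy[1])<r)&(P[...,2]>zlo)&(P[...,2]<zhi)
    q=P[m].astype(np.float32);
    if len(q)<4: return None
    (cx,cy),R=cv2.minEnclosingCircle(q[:,:2].copy()); (rc,_,_)=cv2.minAreaRect(q[:,:2].copy())
    return len(q),round(cx,4),round(cy,4),round(R,4),np.round(rc,4).tolist(),np.round(np.median(q[:,2]),4)
E
python3 - <<'E'
from h import *
d=get_image("wrist");P=cloud(d)
print("small top",fit(P,(.565,-.19),.03,.034,.042),"collar",fit(P,(.565,-.19),.03,.011,.017))
print("dish rim",fit(P,(.448,-.079),.06,.009,.015))
print("tray rim",fit(P,(.568,-.366),.07,.011,.018))
print("die top",fit(P,(.562,.014),.08,.027,.034),"bore",fit(P,(.562,.014),.03,.003,.012))
E
```

```text
small top (134, 0.5643, -0.1891, 0.0072, [0.564, -0.1889], np.float32(0.0379)) collar (253, 0.5643, -0.1889, 0.0142, [0.5623, -0.1885], np.float32(0.0138))
dish rim (820, 0.4445, -0.0802, 0.0418, [0.4442, -0.0801], np.float32(0.0113))
tray rim (993, 0.569, -0.3673, 0.0582, [0.5692, -0.3675], np.float32(0.0133))
die top (4072, 0.5599, 0.0137, 0.0563, [0.5605, 0.014], np.float32(0.0298)) bore (403, 0.5633, 0.0181, 0.0161, [0.564, 0.0189], np.float32(0.0081))
```

```bash
python3 -m pendant '[[[-0.8,-0.22,0.5],[0,0,0]],[[-0.79,-0.215,0.8],[0,0,0]],[[0,0,1],[0,0,0]],[[0,0,1],[0,0,0]],[[0,0,1],[0,0,0]],[[0,0,0.6],[0,0,0]],[[0,0,0.42],[0,0,0]],[[0,0,0],[0,0,0]]]'
python3 -m pendant '[[[0,0,0],[0,0,0]],[[0,0,0],[0,0,0]],[[0,0,0],[0,0,0]],[[0,0,0],[0,0,0]],[[0,0,0],[0,0,0]]]' 0 40
python3 -m pendant '[[[0,0,-0.5],[0,0,0]],[[0,0,-1],[0,0,0]],[[0,0,-0.5],[0,0,0]],[[0,0,0],[0,0,0]]]'
```

```text
time_s: 5.25
position: [0.5641, -0.1862, 0.018]
tool_rot: [[-1.0, -0.001, -0.001], [-0.001, 1.0, 0.001], [0.001, 0.001, -1.0]]
ft_force: [0.5, 0.6, 0.4]
grip_width: 0.0384
gripper_force: 0.0
time_s: 5.88
position: [0.5649, -0.187, 0.0196]
tool_rot: [[-1.0, -0.0, 0.002], [-0.0, 1.0, -0.001], [-0.002, -0.001, -1.0]]
ft_force: [-0.9, 0.6, 6.5]
grip_width: 0.0125
gripper_force: 39.4
time_s: 6.38
position: [0.5647, -0.1871, 0.0998]
tool_rot: [[-1.0, -0.0, 0.003], [-0.0, 1.0, -0.002], [-0.003, -0.002, -1.0]]
ft_force: [-0.6, 0.1, -0.9]
grip_width: 0.0124
gripper_force: 39.1
```

```bash
python3 -m pendant '[[[0.75,0.67,0],[0,0,0]],[[0.75,0.67,0],[0,0,0]],[[0.75,0.67,0],[0,0,0]],[[0.75,0.67,0],[0,0,0]],[[0,0,0],[0,0,0]],[[0,0,0],[0,0,0]]]'
python3 - <<'E'
from h import *
d=get_image("wrist"); cv2.imwrite("pics/w2.png",d["img"][100:,100:480])
P=cloud(d);p=observe()["position"];print(p)
print("dish rim",fit(P,(.445,-.08),.06,.009,.015))
print("collar",fit(P,p[:2],.022,p[2]-.02,p[2]-.003))
m=(np.hypot(P[...,0]-p[0],P[...,1]-p[1])<.02)&(P[...,2]>p[2]-.06)&(P[...,2]<p[2]+.01)
print(np.histogram(P[m][:,2]-p[2],bins=np.arange(-.06,.011,.004)))
E
```

```text
time_s: 7.12
position: [0.4447, -0.08, 0.0981]
tool_rot: [[-1.0, -0.0, -0.0], [-0.0, 1.0, -0.0], [0.0, -0.0, -1.0]]
ft_force: [-0.2, 0.9, -0.1]
grip_width: 0.0122
gripper_force: 39.2
[ 0.44492985 -0.08021799  0.09814482]
dish rim (1364, 0.4447, -0.0804, 0.0418, [0.4409, -0.0805], np.float32(0.0114))
collar (680, 0.4374, -0.0815, 0.0122, [0.4358, -0.0814], np.float32(0.0922))
(array([  0,   0,   0,   0,   0,   0,   0,   0,   0,   0,   0,   0,  64,
       599,  82, 111, 226]), array([-6.00000000e-02, -5.60000000e-02, -5.20000000e-02, -4.80000000e-02,
       -4.40000000e-02, -4.00000000e-02, -3.60000000e-02, -3.20000000e-02,
       -2.80000000e-02, -2.40000000e-02, -2.00000000e-02, -1.60000000e-02,
       -1.20000000e-02, -8.00000000e-03, -4.00000000e-03,  5.55111512e-17,
        4.00000000e-03,  8.00000000e-03]))
```

View pics/w2.png

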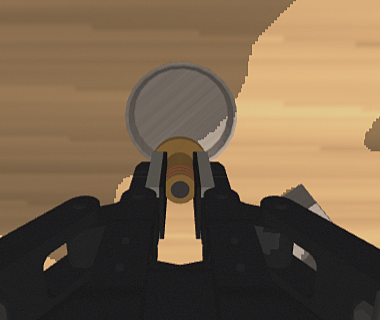

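The insert hangs upright, centred between the pads, with the dish below it.

```bash
python3 -m pendant '[[[0,0,0.7],[0,0,0]],[[0,0,0.7],[0,0,0]],[[0,0,0.35],[0,0,0]],[[0,0,0.05],[0,0,0]],[[0,0,0],[0,0,0]],[[0,0,0],[0,0,0]]]'
```

```text
time_s: 7.92
position: [0.4447, -0.0799, 0.027]
tool_rot: [[-1.0, 0.0, 0.001], [0.0, 1.0, -0.001], [-0.001, -0.001, -1.0]]
ft_force: [0.8, 0.3, 0.2]
grip_width: 0.0125
gripper_force: 39.2
```

```bash
python3 -m pendant '[[[0,0,0.06],[0,0,0]],[[0,0,0.04],[0,0,0]],[[0,0,0],[0,0,0]],[[0,0,0],[0,0,0]]]'
```

```text
time_s: 8.43
position: [0.4444, -0.0797, 0.0227]
tool_rot: [[-1.0, -0.0, 0.0], [-0.0, 1.0, -0.0], [-0.0, -0.0, -1.0]]
ft_force: [0.1, -0.3, 3.8]
grip_width: 0.0121
gripper_force: 39.5
```

```bash
python3 -m pendant '[[[0,0,0],[0,0,0]],[[0,0,0],[0,0,0]],[[0,0,0],[0,0,0]],[[0,0,0],[0,0,0]]]' 0.5
python3 -m pendant '[[[0,0,-0.3],[0,0,0]],[[0,0,-0.8],[0,0,0]],[[0,0,-1],[0,0,0]],[[0,0,-1],[0,0,0]],[[0,0,-1],[0,0,0]],[[0.5,0.5,0],[0,0,0]],[[0.5,1,0],[0,0,0]],[[0,0,0],[0,0,0]]]'
python3 - <<'E'
from h import *
d=get_image("wrist"); cv2.imwrite("pics/w3.png",d["img"])
P=cloud(d);print(observe()["position"],d["eye"])
print("small top",fit(P,(.4445,-.08),.025,.037,.045),"collar",fit(P,(.4445,-.08),.025,.014,.02))
print("med top",fit(P,(.455,.091),.03,.044,.052),fit(P,(.455,.091),.03,.016,.022))
E
```

```text
time_s: 8.93
position: [0.4442, -0.0796, 0.0225]
tool_rot: [[-1.0, -0.0, -0.0], [-0.0, 1.0, 0.0], [0.0, 0.0, -1.0]]
ft_force: [0.2, 0.1, -0.4]
grip_width: 0.0427
gripper_force: 0.0
time_s: 9.93
position: [0.4028, -0.0179, 0.1874]
tool_rot: [[-1.0, -0.002, 0.0], [-0.002, 1.0, 0.0], [-0.0, 0.0, -1.0]]
ft_force: [0.6, 0.2, 0.6]
grip_width: 0.0428
gripper_force: 0.0
[ 0.40389602 -0.01897458  0.18741203] [ 0.33271578 -0.0192276   0.32982199]
small top (184, 0.4438, -0.0811, 0.0076, [0.4437, -0.0812], np.float32(0.0407)) collar (340, 0.4437, -0.081, 0.0143, [0.4423, -0.0805], np.float32(0.0168))
med top (442, 0.4545, 0.0935, 0.0117, [0.4549, 0.0931], np.float32(0.0481)) (458, 0.4547, 0.0931, 0.0183, [0.4527, 0.0912], np.float32(0.0188))
```

View pics/w3.png

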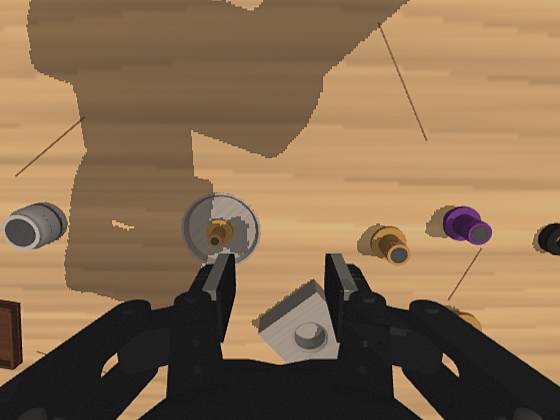

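The small insert stands centred in the dish at (218,235). The brass medium is at (390,248), with the purple one clear of it at (468,227).

```bash
python3 -m pendant '[[[-0.43,0.93,0],[0,0,0]],[[-0.43,0.93,0],[0,0,0]],[[-0.42,0.93,0.4],[0,0,0]],[[0,0,1],[0,0,0]],[[0,0,1],[0,0,0]],[[0,0,1],[0,0,0]],[[0,0,0.6],[0,0,0]],[[0,0,0],[0,0,0]]]'
python3 -m pendant '[[[0,0,0],[0,0,0]],[[0,0,0],[0,0,0]],[[0,0,0],[0,0,0]],[[0,0,0],[0,0,0]]]' 0 50
python3 -m pendant '[[[0,0,-0.5],[0,0,0]],[[0,0,-1],[0,0,0]],[[0,0,-1],[0,0,0]],[[0,0,0],[0,0,0]]]'
```

```text
time_s: 10.98
position: [0.4554, 0.0914, 0.0255]
tool_rot: [[-1.0, 0.001, -0.003], [0.001, 1.0, 0.0], [0.003, 0.0, -1.0]]
ft_force: [0.5, 0.4, 0.7]
grip_width: 0.0428
gripper_force: 0.0
time_s: 11.48
position: [0.4564, 0.0918, 0.0276]
tool_rot: [[-1.0, -0.0, 0.003], [-0.0, 1.0, -0.0], [-0.003, -0.0, -1.0]]
ft_force: [0.3, -0.7, 7.6]
grip_width: 0.0201
gripper_force: 48.9
time_s: 11.98
position: [0.4566, 0.092, 0.1292]
tool_rot: [[-1.0, -0.0, 0.006], [-0.0, 1.0, -0.0], [-0.006, -0.0, -1.0]]
ft_force: [-0.9, -0.1, -1.2]
grip_width: 0.0201
gripper_force: 48.8
```

```bash
python3 -m pendant '[[[-0.4,-1,0],[0,0,0]],[[-0.4,-1,0],[0,0,0]],[[-0.4,-1,0],[0,0,0]],[[-0.4,-1,0],[0,0,0]],[[-0.4,-1,0],[0,0,0]],[[-0.4,-1,0],[0,0,0]],[[-0.41,-1,0],[0,0,0]],[[0,-1,0],[0,0,0]]]'
python3 -m pendant '[[[0,-1,0],[0,0,0]],[[0,-1,0],[0,0,0]],[[0,-1,0],[0,0,0]],[[0,-0.48,0],[0,0,0]],[[0,0,0],[0,0,0]],[[0,0,0],[0,0,0]]]'
python3 - <<'E'
from h import *
d=get_image("wrist"); cv2.imwrite("pics/w4.png",d["img"][100:,100:480])
P=cloud(d);p=observe()["position"];print(p)
print("tray rim",fit(P,(.569,-.367),.065,.011,.018))
m=(np.hypot(P[...,0]-p[0],P[...,1]-p[1])<.025)&(P[...,2]>p[2]-.06)&(P[...,2]<p[2]+.01)
print(np.histogram(P[m][:,2]-p[2],bins=np.arange(-.04,.011,.002)))
E
```

```text
time_s: 12.98
position: [0.5681, -0.2291, 0.1251]
tool_rot: [[-1.0, -0.001, -0.001], [-0.001, 1.0, 0.001], [0.001, 0.001, -1.0]]
ft_force: [-0.6, 0.1, -0.7]
grip_width: 0.0204
gripper_force: 48.8
time_s: 13.72
position: [0.5681, -0.3657, 0.1263]
tool_rot: [[-1.0, -0.001, -0.001], [-0.001, 1.0, 0.001], [0.001, 0.001, -1.0]]
ft_force: [0.5, 0.4, -0.2]
grip_width: 0.0198
gripper_force: 48.9
[ 0.56816836 -0.36562743  0.12654029]
tray rim (1571, 0.5691, -0.3679, 0.0584, [0.5694, -0.3676], np.float32(0.0135))
(array([  0,   0,   0,   0,   0,   0,   0,   0,   0,   0,   0,   0,  12,
        60, 121, 863, 139,  67,  46,  66,  70, 116, 107, 160, 180]), array([-4.00000000e-02, -3.80000000e-02, -3.60000000e-02, -3.40000000e-02,
       -3.20000000e-02, -3.00000000e-02, -2.80000000e-02, -2.60000000e-02,
       -2.40000000e-02, -2.20000000e-02, -2.00000000e-02, -1.80000000e-02,
       -1.60000000e-02, -1.40000000e-02, -1.20000000e-02, -1.00000000e-02,
       -8.00000000e-03, -6.00000000e-03, -4.00000000e-03, -2.00000000e-03,
        3.46944695e-17,  2.00000000e-03,  4.00000000e-03,  6.00000000e-03,
        8.00000000e-03,  1.00000000e-02]))
```

View pics/w4.png

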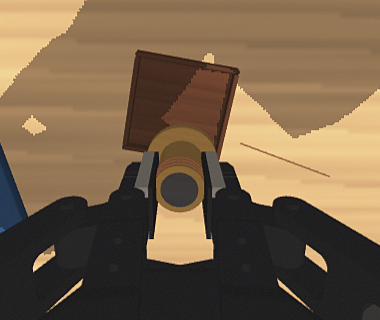

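The medium insert hangs upright over the tray, so I'll lower it.

```bash
python3 -m pendant '[[[-0.03,-0.05,0.8],[0,0,0]],[[0,0,0.8],[0,0,0]],[[0,0,0.5],[0,0,0]],[[0,0,0.12],[0,0,0]],[[0,0,0.08],[0,0,0]],[[0,0,0],[0,0,0]],[[0,0,0],[0,0,0]]]'
```

```text
time_s: 14.65
position: [0.5694, -0.3693, 0.0353]
tool_rot: [[-1.0, -0.0, 0.001], [-0.0, 1.0, -0.001], [-0.001, -0.001, -1.0]]
ft_force: [1.2, 0.5, -0.9]
grip_width: 0.0205
gripper_force: 48.9
```

```bash
python3 -m pendant '[[[0,0.03,0.06],[0,0,0]],[[0,0,0.04],[0,0,0]],[[0,0,0],[0,0,0]],[[0,0,0],[0,0,0]]]'
```

```text
time_s: 15.15
position: [0.5694, -0.368, 0.0317]
tool_rot: [[-1.0, -0.0, 0.001], [-0.0, 1.0, -0.001], [-0.001, -0.001, -1.0]]
ft_force: [-1.0, 2.1, 6.8]
grip_width: 0.0203
gripper_force: 49.7
```

```bash
python3 -m pendant '[[[0,0,0],[0,0,0]],[[0,0,0],[0,0,0]],[[0,0,0],[0,0,0]],[[0,0,-0.3],[0,0,0]],[[0,0,-0.9],[0,0,0]],[[0,0,-1],[0,0,0]],[[0,0,-1],[0,0,0]],[[0,0,-1],[0,0,0]]]' 0.65
python3 -m pendant '[[[0.4,0.2,0],[0,0,0]],[[0.4,0.4,0],[0,0,0]],[[0.4,1,0],[0,0,0]],[[0.4,1,0],[0,0,0]],[[0,0,0],[0,0,0]]]'
python3 - <<'E'
from h import *
d=get_image("wrist"); cv2.imwrite("pics/w5.png",d["img"])
P=cloud(d);print(observe()["position"])
print("med top",fit(P,(.569,-.368),.03,.047,.056),fit(P,(.569,-.368),.03,.02,.026))
E
python3 -m pendant '[[[0,1,0],[0,0,0]],[[0,1,0],[0,0,0]],[[0,1,0],[0,0,0]],[[0,1,0],[0,0,0]],[[0,1,0],[0,0,0]],[[0,1,0],[0,0,0]],[[0,1,0],[0,0,0]],[[0,1,0],[0,0,0]]]'
python3 -m pendant '[[[0,1,0],[0,0,0]],[[0,1,0],[0,0,0]],[[0,0.7,0],[0,0,0]],[[0,0,0],[0,0,0]],[[0,0,0],[0,0,0]]]'
python3 - <<'E'
from h import *
d=get_image("wrist"); cv2.imwrite("pics/w6.png",d["img"])
P=cloud(d);print(observe()["position"])
print("large top",fit(P,(.56,.188),.04,.054,.062),fit(P,(.56,.188),.04,.021,.028))
print("die top",fit(P,(.561,.014),.08,.027,.034),"bore",fit(P,(.561,.016),.03,.003,.012))
m=(P[...,2]>.027)&(P[...,2]<.034)&(np.hypot(P[...,0]-.561,P[...,1]-.014)<.075)
# bore mouth: inner hole of the top-surface mask, mapped to the top plane
mm=cv2.morphologyEx(m.astype(np.uint8),cv2.MORPH_CLOSE,np.ones((3,3)))
cs,h=cv2.findContours(mm,cv2.RETR_CCOMP,cv2.CHAIN_APPROX_NONE)
for c,k in zip(cs,h[0]):
    if len(c)<20: continue
    q=c[:,0].astype(float);K=d["camera_matrix"]
    r=np.c_[(q[:,0]-K[0,2])/K[0,0],(q[:,1]-K[1,2])/K[1,1],np.ones(len(q))]@np.array(d["rotation"]).T
    w=(d["eye"]+r*((.03-d["eye"][2])/r[:,2])[:,None]).astype(np.float32)[:,:2]
    print("hole" if k[3]>=0 else "outer",cv2.fitEllipse(w),cv2.minAreaRect(w))
E
```

```text
time_s: 16.15
position: [0.569, -0.3679, 0.2009]
tool_rot: [[-1.0, -0.0, 0.001], [-0.0, 1.0, -0.001], [-0.001, -0.001, -1.0]]
ft_force: [-0.3, 0.2, 0.0]
grip_width: 0.0554
gripper_force: 0.0
time_s: 16.77
position: [0.5045, -0.2619, 0.2]
tool_rot: [[-1.0, -0.002, 0.001], [-0.002, 1.0, -0.0], [-0.001, -0.0, -1.0]]
ft_force: [0.1, 0.1, -0.5]
grip_width: 0.0554
gripper_force: 0.0
[ 0.5051381  -0.26343658  0.19981786]
med top (417, 0.5676, -0.3672, 0.0118, [0.5675, -0.3675], np.float32(0.052)) (424, 0.5671, -0.3672, 0.0182, [0.5652, -0.3657], np.float32(0.0228))
time_s: 17.82
position: [0.5061, 0.0565, 0.1989]
tool_rot: [[-1.0, 0.001, 0.001], [0.001, 1.0, -0.0], [-0.001, -0.0, -1.0]]
ft_force: [-0.0, 0.4, -0.7]
grip_width: 0.0553
gripper_force: 0.0
time_s: 18.45
position: [0.5057, 0.1631, 0.1986]
tool_rot: [[-1.0, 0.001, 0.0], [0.001, 1.0, -0.0], [-0.0, -0.0, -1.0]]
ft_force: [-0.2, 0.5, 0.3]
grip_width: 0.0555
gripper_force: 0.0
[0.50561765 0.16292707 0.19859645]
large top (779, 0.5576, 0.1811, 0.0155, [0.5574, 0.1809], np.float32(0.0581)) (604, 0.5576, 0.181, 0.0231, [0.5532, 0.1803], np.float32(0.0238))
die top (4881, 0.5605, 0.0143, 0.0564, [0.5605, 0.014], np.float32(0.0297)) bore (489, 0.5635, 0.0105, 0.0164, [0.5644, 0.0096], np.float32(0.0079))Traceback (most recent call last):
  File "<stdin>", line 15, in <module>
cv2.error: OpenCV(4.12.0) /io/opencv/modules/imgproc/src/shapedescr.cpp:356: error: (-215:Assertion failed) n >= 0 && (depth == CV_32F || depth == CV_32S) in function 'fitEllipseNoDirect'
```

View pics/w5.png

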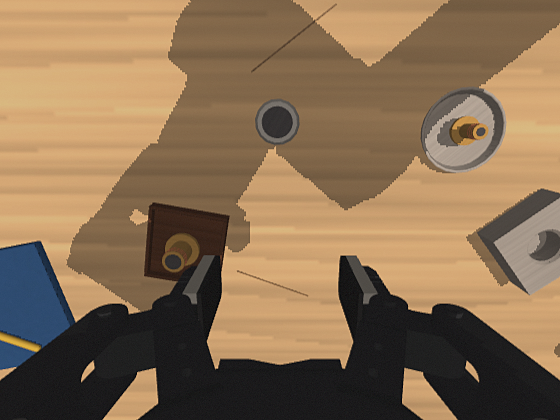

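View pics/w6.png

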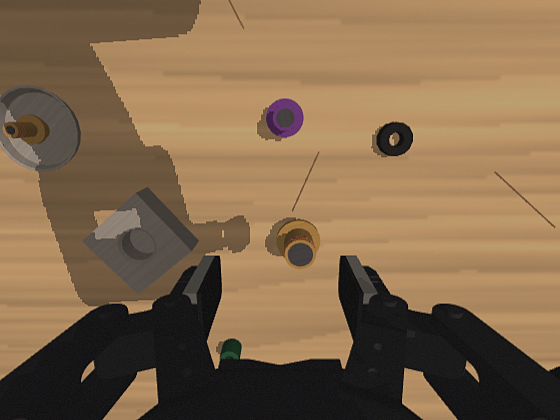

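Both placed inserts stand centred: the small at (465,130) in the dish and the medium at (180,250) in the tray. The large insert is at (298,245), and the die bore at (135,238) is empty.

```bash
python3 -m pendant '[[[-0.7,0.25,0.2],[0,0,0]],[[-0.6,0.2,0.8],[0,0,0]],[[0,0,1],[0,0,0]],[[0,0,1],[0,0,0]],[[0,0,0.8],[0,0,0]],[[0,0,0.39],[0,0,0]],[[0,0,0],[0,0,0]],[[0,0,0],[0,0,0]]]'
python3 -m pendant '[[[0,0,0],[0,0,0]],[[0,0,0],[0,0,0]],[[0,0,0],[0,0,0]],[[0,0,0],[0,0,0]],[[0,0,0],[0,0,0]]]' 0 70
python3 -m pendant '[[[0,0,-0.4],[0,0,0]],[[0,0,-0.8],[0,0,0]],[[0,0,-0.8],[0,0,0]],[[0,0,0],[0,0,0]]]'
```

```text
time_s: 19.5
position: [0.5579, 0.1818, 0.0323]
tool_rot: [[-1.0, 0.0, 0.002], [0.0, 1.0, 0.0], [-0.002, 0.0, -1.0]]
ft_force: [-0.6, -0.2, 0.5]
grip_width: 0.0557
gripper_force: 0.0
time_s: 20.12
position: [0.5576, 0.1821, 0.0321]
tool_rot: [[-1.0, -0.0, 0.002], [-0.0, 1.0, 0.0], [-0.002, 0.0, -1.0]]
ft_force: [-1.3, -0.4, 6.1]
grip_width: 0.0277
gripper_force: 68.6
time_s: 20.62
position: [0.5581, 0.1822, 0.1138]
tool_rot: [[-1.0, -0.0, 0.006], [-0.0, 1.0, 0.001], [-0.006, 0.001, -1.0]]
ft_force: [-0.5, 0.3, -1.9]
grip_width: 0.0281
gripper_force: 69.1
```

```bash
python3 -m pendant '[[[-0.05,-0.9,0],[0,0,0]],[[0,-0.9,0],[0,0,0]],[[0,-0.9,0],[0,0,0]],[[0,-0.9,0],[0,0,0]],[[0,-0.6,0],[0,0,0]],[[0,0,0],[0,0,0]],[[0,0,0],[0,0,0]],[[0,0,0],[0,0,0]]]'
python3 - <<'E'
from h import *
d=get_image("wrist"); cv2.imwrite("pics/w7.png",d["img"][100:,100:480])
P=cloud(d);p=observe()["position"];print(p,observe()["tool_rot"])
print("die top",fit(P,(.5605,.014),.08,.027,.034))
m=(np.hypot(P[...,0]-p[0],P[...,1]-p[1])<.03)&(P[...,2]>p[2]-.06)&(P[...,2]<p[2]+.04)
h,e=np.histogram(P[m][:,2]-p[2],bins=np.arange(-.03,.041,.002));print([(round(b,3),int(a)) for a,b in zip(h,e) if a])
z=p[2]
print("collar",fit(P,p[:2],.027,z-.012,z-.006),"top",fit(P,p[:2],.02,z+.023,z+.03))
E
```

```text
time_s: 21.62
position: [0.5589, 0.0149, 0.1107]
tool_rot: [[-1.0, -0.001, -0.0], [-0.001, 1.0, 0.0], [0.0, 0.0, -1.0]]
ft_force: [0.5, -0.3, -1.7]
grip_width: 0.028
gripper_force: 69.4
[0.55893066 0.01483782 0.11076102] [[-9.99999123e-01 -1.28049478e-03 -3.36858096e-04]
 [-1.28053701e-03  9.99999172e-01  1.25178718e-04]
 [ 3.36697526e-04  1.25609968e-04 -9.99999935e-01]]
die top (6788, 0.5604, 0.0142, 0.0562, [0.5608, 0.0139], np.float32(0.0298))
[(np.float64(-0.016), 17), (np.float64(-0.014), 78), (np.float64(-0.012), 101), (np.float64(-0.01), 1141), (np.float64(-0.008), 406), (np.float64(-0.006), 86), (np.float64(-0.004), 81), (np.float64(-0.002), 78), (np.float64(0.0), 105), (np.float64(0.002), 80), (np.float64(0.004), 157), (np.float64(0.006), 182), (np.float64(0.008), 206), (np.float64(0.01), 217), (np.float64(0.012), 233), (np.float64(0.014), 213), (np.float64(0.016), 252), (np.float64(0.018), 242), (np.float64(0.02), 296), (np.float64(0.022), 309), (np.float64(0.024), 2175), (np.float64(0.026), 1984), (np.float64(0.028), 205), (np.float64(0.03), 174), (np.float64(0.032), 160), (np.float64(0.034), 160), (np.float64(0.036), 596), (np.float64(0.038), 235)]
collar (1648, 0.5521, 0.014, 0.0219, [0.5457, 0.0139], np.float32(0.1023)) top (4154, 0.5578, 0.0149, 0.0194, [0.5591, 0.013], np.float32(0.1367))
```

View pics/w7.png

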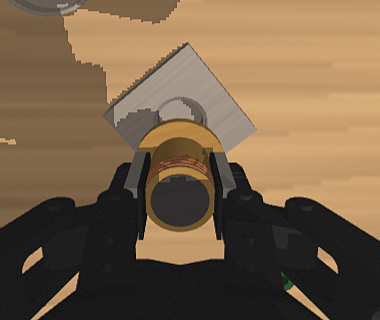

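```bash
python3 - <<'E'
from h import *
from scipy.optimize import least_squares
d=get_image("wrist");P=cloud(d);p=observe()["position"];z=p[2]
b=d["img"].astype(int); brass=(b[...,2]-b[...,0]>40)
for n,R,lo,hi in [("collar",.023,-.0105,-.0065),("top",.015,.023,.029)]:
    m=brass&(np.hypot(P[...,0]-p[0],P[...,1]-p[1])<.03)&(P[...,2]>z+lo)&(P[...,2]<z+hi)
    q=P[m][:,:2]
    a=np.arctan2(q[:,1]-p[1],q[:,0]-p[0]-0);r=np.hypot(*(q-p[:2]).T)
    E=np.array([q[s][r[s].argmax()] for k in np.arange(-np.pi,np.pi,.08) for s in [np.flatnonzero((a>=k)&(a<k+.08))] if len(s)])
    E=E[E[:,0]<p[0]-R*.4] if n=="collar" else E
    f=least_squares(lambda c:np.hypot(*(E-c[:2]).T)-R,p[:2],loss="soft_l1",f_scale=.0005)
    print(n,len(E),np.round(f.x,4),np.round(f.fun.std(),4))
print(p)
E
```

```text
collar 30 [0.5593 0.0138] 0.0001
top 79 [0.5592 0.0136] 0.0017
[0.55896313 0.01472816 0.11083304]
```

```bash
python3 -m pendant '[[[-0.028,0.008,0.5],[0,0,0]],[[0,0,0.5],[0,0,0]],[[0,0,0.15],[0,0,0]],[[0,0,0],[0,0,0]],[[0,0,0.1],[0,0,0]],[[0,0,0.1],[0,0,0]],[[0,0,0],[0,0,0]]]'
```

```text
time_s: 22.6
position: [0.5601, 0.0143, 0.0568]
tool_rot: [[-1.0, -0.0, -0.0], [-0.0, 1.0, 0.0], [0.0, 0.0, -1.0]]
ft_force: [0.0, -0.5, -1.3]
grip_width: 0.0283
gripper_force: 69.4
```

Foot is about 5 mm into the bore with no contact force, so I'll continue.

```bash
python3 -m pendant '[[[0,0,0.1],[0,0,0]],[[0,0,0.1],[0,0,0]],[[0,0,0.06],[0,0,0]],[[0,0,0],[0,0,0]],[[0,0,0],[0,0,0]]]'
```

```text
time_s: 23.22
position: [0.5603, 0.0143, 0.0466]
tool_rot: [[-1.0, -0.0, 0.0], [-0.0, 1.0, -0.0], [-0.0, -0.0, -1.0]]
ft_force: [0.1, 0.6, -1.7]
grip_width: 0.0277
gripper_force: 69.4
```

```bash
python3 -m pendant '[[[0,0,0.05],[0,0,0]],[[0,0,0.04],[0,0,0]],[[0,0,0],[0,0,0]],[[0,0,0],[0,0,0]]]'
```

```text
time_s: 23.72
position: [0.5603, 0.0143, 0.0442]
tool_rot: [[-1.0, -0.0, 0.001], [-0.0, 1.0, -0.0], [-0.001, -0.0, -1.0]]
ft_force: [-4.0, 0.5, 9.3]
grip_width: 0.0281
gripper_force: 70.9
```

```bash
python3 -m pendant '[[[0,0,0],[0,0,0]],[[0,0,0],[0,0,0]],[[0,0,0],[0,0,0]],[[0,0,-0.3],[0,0,0]],[[0,0,-0.9],[0,0,0]],[[0,0,-1],[0,0,0]],[[0,0,-1],[0,0,0]],[[0,0,-1],[0,0,0]]]' 0.65
python3 -m pendant '[[[0.5,0,0],[0,0,0]],[[0.5,0,0],[0,0,0]],[[0.5,0,0],[0,0,0]],[[0,0,0],[0,0,0]]]'
python3 - <<'E'
from h import *
d=get_image("wrist"); cv2.imwrite("pics/w8.png",d["img"])
P=cloud(d);print("large top",fit(P,(.5605,.014),.03,.066,.076),"collar",fit(P,(.5605,.014),.03,.0335,.042))
E
```

```text
time_s: 24.72
position: [0.56, 0.0144, 0.2132]
tool_rot: [[-1.0, -0.0, 0.001], [-0.0, 1.0, -0.0], [-0.001, -0.0, -1.0]]
ft_force: [-0.1, -0.1, 0.7]
grip_width: 0.0555
gripper_force: 0.0
time_s: 25.22
position: [0.4995, 0.0144, 0.2119]
tool_rot: [[-1.0, 0.0, 0.001], [0.0, 1.0, -0.0], [-0.001, -0.0, -1.0]]
ft_force: [-0.1, 0.2, -1.0]
grip_width: 0.0553
gripper_force: 0.0
large top (759, 0.5606, 0.0133, 0.0155, [0.5604, 0.0133], np.float32(0.0702)) collar (607, 0.5604, 0.0132, 0.0232, [0.556, 0.0133], np.float32(0.0359))
```

View pics/w8.png

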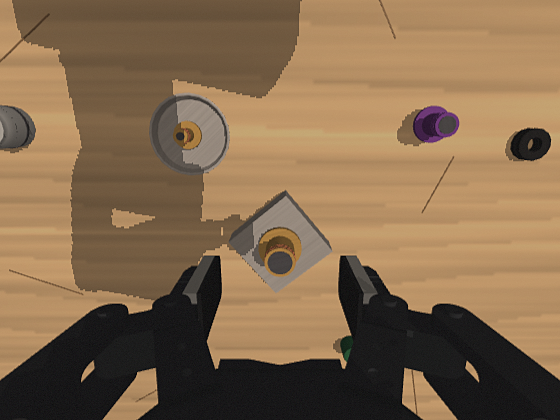

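The large insert is fully home at (280,252): its top is at 70 mm and its collar top at 36 mm, as expected. The small one still stands in the dish at (187,135), so I'm handing the job in.

```bash
python3 -c "from rig import *; print(close_job())"
```

```text
the job is handed in; nothing more can be done
None
```

The job is handed in: the small insert stands in the middle of the dish, the medium in the middle of the tray, and the large is fully home in the die bore, done in that order in about 25 s of robot time.

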